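Set the lid press and hold the lid down

TASK

Seal the tub that stands in the lid press: first turn the setting knob, a little at a time, until the arrow pointer on the scale lines up with the small upright tab, then bring the lever handle down until the thin needle lines up with the same tab, and keep holding the handle there. The program finishes while still holding the lever down at that mark, with arrow, needle and tab in line; leave the tab where it is clipped, the tub in its place under the press and the bowl, bottle and spatula alone.

Things in the scene. Friction and masses are not known exactly. Their poses are not given: they have to be found in the camera images.
- press: Bench lid press, fixed; white frame 260 mm tall. Axes at yaw 0: x away from the robot, y left. Origin at table height, x on the lever's line, 125 mm right (-y) of column and lever pivot. In front (mm) x -205 to -80, y -100 to 170 a steel console 60 high with knob (left) and white scale: lines every 10 along y, zero at y 50, values grow to -y.
- knob_grip (a point): On the vertical axis of the setting knob (press x -145, y 128 mm) at the height to grip, 97 mm above the table. Black disc 44 mm across with an upright grip bar 42 long x 14 thick x 32 mm tall, its top 7 mm above this point; the mounting disc below (68 mm across) has its top at 66 mm. This frame's x axis runs along the bar and turns with it.
- knob (a joint): Knob angle, 0 to 4.2 rad, grows clockwise seen from above. It stays where it is left (light friction, 0.04 N m) and drives the arrow pointer: 25 mm along the scale per rad.
- arrow_tip (a point): Tip of the arrow pointer: dark steel, stepped arrow shape, 18 mm wide tail narrowing to a 4 mm tip, riding in the front slot of the scale (robot side) and pointing to +x of the press. Driven by the knob only, moves to -y of the press as the knob turns clockwise. Axes as the press.
- arrow (a joint): Arrow pointer reading on the scale in m, from the zero line, growing to -y of the press (0.025 x the knob angle).
- needle_tip (a point): Tip of the needle: straight dark steel bar 4 mm wide, riding in the rear slot of the scale and pointing to -x of the press (at the arrow). Driven by the lever only, moves to -y as the lever goes down. Axes as the press.
- needle (a joint): Needle reading on the scale in m, same zero and direction as the arrow; 0 with the lever up, 0.09 at its lower stop; 0.18 m per rad of lever swing.
- tab_top (a point): Top centre of the tab: a brass block 14 x 5 x 10 mm (x, y, z) clipped on the middle of the scale between arrow tip and needle tip; it is the mark for both. Axes as the press. Not to be moved.
- tab (a joint): Tab position on the scale in m, same zero and direction as arrow and needle, 0.048 to 0.078. A stiff clip (6 N to slide).
- lever: Steel lever 18 mm thick. Origin on its pivot (press x 0, y 125, 240 mm above the table), hinge axis along press x. Runs 270 mm to -y; at rest rises 0.2 rad above level, swings down 0.5 rad (positive about press x) to its stop. A spring lifts it when let go: pushing the handle down takes 1 to 3 N at first, about 5 to 10 N when the foot presses the tub.
- handle_grip (a point): Middle of the lever's black handle: level round bar 24 mm thick, 95 mm long, along press x, sticking out from the lever's end towards the robot (-x), free all round. At rest 294 mm above the table, press x -62, y -140. Moves on a 270 mm circle about the pivot (265 mm to +y of it, at rest 54 mm below it); 1.5 mm per mm of needle.
- foot: Round steel foot of the ram, 76 mm across, 10 mm thick, origin at the centre of its underside, 125 mm above the table at rest, over the tub. It goes down with the lever, 100 mm per rad; it meets the lid after 20 mm (needle at about 0.036) and then a spring above it (450 N/m, some 3 N at first) gives way.
- tub: White round food tub with lid, 106 mm across at the lid, 85 mm tall, loose on the press base (20 mm above the table) under the foot. Origin at the centre of its underside.
- bowl: Bystander: steel bowl 150 mm across, 60 mm high, on the table to the right. Origin at the centre of its underside.
- bottle: Bystander: amber bottle with white cap, 60 mm across, 170 mm tall, on the table to the left. Origin at the centre of its underside.
- spatula: Bystander: spatula with black handle lying flat on the table to the left. Origin under its middle.
There are look-alikes about, which are no part of the job. Leave any turquoise look-alike of the tub alone.

How it is judged:
By the outcome, as a careful person would: the job done as asked, in the order asked, and still so for the second after the job is handed in, while the arm keeps its last pose, push and grip.
It also fails if it takes over 72 s, if anything falls off the work surface, if the arm or the gripper's body presses on something with over 40 N, if the wrist force passes 120 N, or if a joint passes its speed limit or range.

ROBOT

A 7-joint arm with a two-finger parallel gripper is mounted at the origin on the work surface. World frame = base frame: x ahead of the robot, y to its left, z up, the work surface at z = 0. Lengths are in m, angles in rad, forces in N, time in s.
With the tool pointing down it reaches from about 0.425 to 0.925 m from the base axis. Payload 6.8 kg.
Tool frame: the origin (TCP) lies between the finger pads; the fingertips stand 17 mm ahead of it and the grasp point (between the pads) lies 2 mm behind it; x points along the fingers, y is the direction in which the jaws open and shut, and the axes are right-handed (so a half turn about x gives the same grasp; the last joint's range is limited). The gripper opens to 85 mm and grips with 20 to 120 N. Pads are 22 mm wide; open, the fingers measure 114 mm over their backs; the gripper's body (76 mm by 85 mm) begins 54 mm behind the grasp point. The pads swing forward as they close: fully open they stand 13 mm farther back than shut.
Start: joints at [1.093, 0.477, 0.022, 1.555, -0.011, 1.109, -0.083], TCP at [0.244, -0.629, 0.248] pointing down, gripper open.
Joint ranges: [-2.96, 2.96], [-0.34, 2.1], [-1.41, 1.46], [0.24, 2.44], [-1.37, 4.51], [0.17, 1.92], [-2.96, 2.96]. Speed limits (rad/s): [2.39, 2.39, 3.14, 3.14, 3.14, 3.14, 3.14].

INTERFACE

Orientations are given as a rotation vector (axis times angle).
In Python, from bench import r gives the robot as it stands. The module is installed in compiled form; this text tells all that it offers.
- The arm moves only by the tool apply_moves, never from a script. Its argument "increments" is text: rows parted by semicolons, each of 7 numbers parted by spaces: the finger opening in mm, from 0 to 85.4, then the shift along the tool's x, y, z normalised to -1 to 1, where 1 is 100 cm, then the turn, a rotation vector about the tool's x, y, z normalised to -1 to 1, where 1 is 0.12 rad. In form: gripper x y z wx wy wz; .... A call has exactly 8 rows; each row shifts and turns the commanded pose from where the row before left it, along the tool's axes as they then stand; what a row does not reach is not made up. A row lasts 1/10 s, in which the tool goes at most 50 mm and 8.59 degrees, less where a joint would pass 70% of its speed; a pose out of reach is approached as far as the arm can. A call with a number of a shift or a turn outside -1 to 1 is refused whole. A call with a gripper value outside its range is refused whole. The fingers move at their own pace and stop on an object; "squeeze" is the grip in N (left out, the last holds). Time passes only in rows, so rows that do not move let the fingers close, or fill a call up. It gives the time, the measured TCP pose, the force and the opening at its end, in the units of the state.
- r.get_obs(): the state, without advancing time (a new reading comes with each control period).
- r.grab_frame(name): name is "side" or "top" or "wrist"; returns a dict with "color" (420x560x3 uint8, blue, green, red), "fx", "fy", "cx", "cy" (pixels), "origin" and "orientation" of the camera in the world. Camera axes: x right, y up, looking along -z (the intrinsics and any distortion apply to the point x, -y, -z); pixel columns grow to the right and rows downward; lengths in m; the calibration is good to about 2 mm. A picture is of the moment at which its call begins. There is no depth.
- r.hand_in(): hands the job in, once; it reports no verdict.
The state is a dict: "clock": time; "joints": joint angles; "qvel": joint speeds; "tau": joint torques, N m; "tcp_pos": TCP position; "orientation": TCP orientation; "contact_force": force on the tool from outside, world axes, zero at the start; "moment": the same for the moment, N m; "grip_width": finger opening in m.
Only numpy, scipy, OpenCV 4.12 (cv2) and the standard library are available. Lean on these libraries where they do the work, as an engineer would, in place of code of your own. Each camera call takes 0.05 s, during which the arm holds its last target. There are 200 camera calls.

## Working session

There is one attempt and no reset: what is moved stays moved. The work goes in short steps, Python scripts to look and compute and a tool call to move; the robot and the scene stay as the last step left them, time stands still between calls to the robot, and variables do not carry over. Pictures are saved under pics/ and viewed, about 8 in all and at most 12, crops included, and the job is handed in when it is done.

Besides the shell and the picture viewer there is one more tool, called after "Emit:" as name(argument=value, ...) on one line, values as JSON. apply_moves: Moves the arm, as the interface text tells. Scaled input: -1 to 1 covers 100 cm each way for a shift and 0.12 rad each way for a turn. Its arguments: {"type":"object","properties":{"increments":{"type":"string"},"squeeze":{"type":"number"}},"required":["increments"]}

```bash
mkdir -p pics; cat > h.py <<'E'
import numpy as np, cv2
from scipy.spatial.transform import Rotation as R
from bench import r
def grab(n):
    f=r.grab_frame(n); return f
def RM(o):
    o=np.array(o,float)
    return o if o.shape==(3,3) else (R.from_rotvec(o) if o.size==3 else R.from_quat(o)).as_matrix()
def ray(f,u,v,z):
    d=np.array([(u-f['cx'])/f['fx'],-(v-f['cy'])/f['fy'],-1.])
    d=RM(f['orientation'])@d; o=np.array(f['origin']); return o+d*(z-o[2])/d[2]
def proj(f,p):
    c=RM(f['orientation']).T@(np.array(p)-f['origin']); return f['cx']+f['fx']*c[0]/-c[2], f['cy']-f['fy']*c[1]/-c[2]
E
python3 - <<'E'
from h import *
print(r.get_obs())
for n in ("top","side"):
    f=grab(n); cv2.imwrite(f'pics/{n}0.png',f['color']); print({k:f[k] for k in f if k!='color'})
E
```

```text
{'clock': 0.0, 'joints': array([ 1.09285667,  0.47777422,  0.02232149,  1.55645637, -0.01149837,
        1.10926669, -0.08307313]), 'qvel': array([-1.18558941e-03,  2.51197918e-04, -7.09570671e-04, -2.88886031e-05,
        1.24022867e-03,  4.89077431e-04, -3.19015219e-04]), 'tau': array([-1.32132760e-05, -5.96452975e+01,  1.60813518e+00, -2.81196767e+01,
        1.25167030e-02,  9.43826220e-03,  4.36247979e-05]), 'tcp_pos': array([ 0.24378824, -0.62884433,  0.2473406 ]), 'orientation': array([ 2.01966094,  0.37971263, -2.02058165]), 'contact_force': array([-0.28540301, -0.5383601 , -0.28276708]), 'moment': array([-0.00979057,  0.01205904,  0.01066791]), 'grip_width': 0.08526576373666836}
{'fx': 475.9254268263519, 'fy': 475.9254268263519, 'cx': 286.09716444449913, 'cy': 217.37052316964773, 'origin': array([ 0.35475384, -0.01356696,  1.36414816]), 'orientation': array([ 0.15263863, -0.15651134, -1.53619611])}
{'fx': 403.21979878299845, 'fy': 403.21979878299845, 'cx': 279.31249501914374, 'cy': 216.5818339033784, 'origin': array([0.54534296, 0.78541242, 0.86313138]), 'orientation': array([ 0.02357947, -1.28881489, -2.7729258 ])}
```

View pics/top0.png

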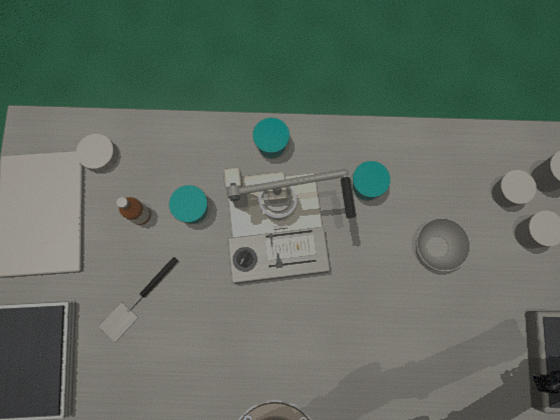

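View pics/side0.png

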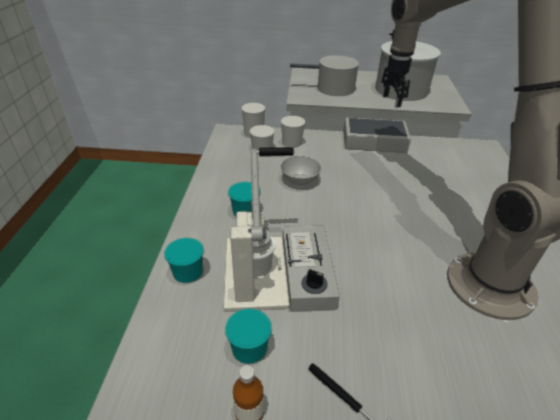

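The top view shows the press at about (275,225), knob at about (244,259), scale at about (293,248) and handle at about (348,197). Next I'll enlarge the console.

```bash
python3 - <<'E'
from h import *
c=cv2.imread('pics/top0.png')[150:290,215:365]
c=cv2.resize(c,None,fx=5,fy=5,interpolation=cv2.INTER_CUBIC)[:, :]
c=cv2.convertScaleAbs(c,alpha=1.3)[100:700]
cv2.imwrite('pics/crop1.png',c)
E
```

```text
(no output)
```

View pics/crop1.png

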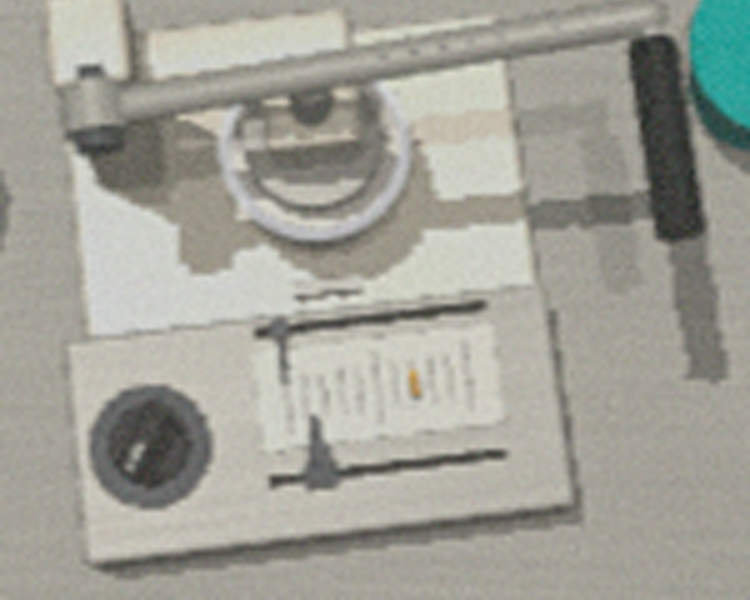

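```bash
python3 - <<'E'
from h import *
f=grab('top')
P=lambda x,y,z: ray(f,215+x/5,170+y/5,z)
m=[((70,345),(-.080,.170),.06),((543,290),(-.080,-.100),.06),((575,500),(-.205,-.1),.06),((92,563),(-.205,.17),.06),((151,447),(-.145,.128),.066)]
W=np.array([P(*a,z)[:2] for a,_,z in m]);L=np.array([b for _,b,_ in m])
# 2D Kabsch
w=W-W.mean(0);l=L-L.mean(0)
yaw=np.arctan2((l[:,0]*w[:,1]-l[:,1]*w[:,0]).sum(),(l*w).sum())
Rm=np.array([[np.cos(yaw),-np.sin(yaw)],[np.sin(yaw),np.cos(yaw)]])
o=W.mean(0)-Rm@L.mean(0)
print('origin',o,'yaw',yaw,'res mm',1e3*(L@Rm.T+o-W))
tp=lambda p:Rm.T@(p[:2]-o)
for n,a,z in [('tab',(415,384),.066),('needle',(287,380),.064),('arrow',(314,418),.064),('handle a',(652,38),.294),('handle b',(682,238),.294),('handle mid',(667,138),.306),('tub?',(315,145),.105)]:
    q=tp(P(*a,z)); print(n,q,'reading',.05-q[1])
for n,p in [('knob',(-.145,.128)),('handle',(-.062,-.14)),('tub',(0,0))]: print(n,Rm@p+o,np.hypot(*(Rm@p+o)))
# bar direction
s=r.get_obs();print(RM(s['orientation']))
E
```

```text
origin [ 0.65692019 -0.00960644] yaw 0.1528813364464278 res mm [[ 1.73968189  3.04859732]
 [ 4.20380574 -2.38624645]
 [-3.20273622 -2.38181698]
 [-2.50073458  2.20663434]
 [-0.24001684 -0.48716822]]
tab [-0.12807622 -0.01920519] reading 0.06920519421485014
needle [-0.11692862  0.05035201] reading -0.0003520090802537762
arrow [-0.13962183  0.03813628] reading 0.011863721836016188
handle a [-0.01043368 -0.13919232] reading 0.1891923215488588
handle b [-0.10630314 -0.13875395] reading 0.18875394648475036
handle mid [-0.06147021 -0.13694084] reading 0.18694083883469315
tub? [0.00331993 0.01974433] reading 0.030255674249436294
knob [0.49411874 0.09481908] 0.5031341680771317
handle [ 0.61696344 -0.15741529] 0.6367287226117301
tub [ 0.65692019 -0.00960644] 0.6569904275404188
[[-5.79263757e-04  3.61444767e-01 -9.32393342e-01]
 [ 1.27572294e-03 -9.32392473e-01 -3.61445223e-01]
 [-9.99999018e-01 -1.39884769e-03  7.89977855e-05]]
```

Emit:
apply_moves(increments="85 0 -0.0366 -0.0309 0 0 0;85 0 -0.0366 -0.0309 0 0 0;85 0 -0.0366 -0.0309 0 0 0;85 0 -0.0366 -0.0309 0 0 0;85 0 -0.0366 -0.0309 0 0 0;85 0 -0.0366 -0.0309 0 0 0;85 0 -0.0366 -0.0309 0 0 0;85 0 -0.0366 -0.0309 0 0 0")

```text
clock: 0.95
tcp_pos: [0.3688, -0.2651, 0.2483]
orientation: [2.02, 0.377, -2.019]
contact_force: [1.8, -1.1, -0.0]
grip_width: 0.0852
```

Emit:
apply_moves(increments="85 0 -0.0366 -0.0309 0 0 0;85 0 -0.0366 -0.0309 0 0 0;85 0 -0.0366 -0.0309 0 0 0;85 0 -0.0366 -0.0309 0 0 0;85 0 -0.0366 -0.0309 0 0 0;85 0 -0.0366 -0.0309 0 0 0;85 0 -0.0366 -0.0309 0 0 0;85 0 -0.0366 -0.0309 0 0 0")

```text
clock: 1.75
tcp_pos: [0.4935, 0.097, 0.2483]
orientation: [2.02, 0.377, -2.019]
contact_force: [0.7, -0.7, 0.0]
grip_width: 0.0851
```

```bash
python3 - <<'E'
from h import *
s=r.get_obs();print(s['clock'],s['joints'],s['tcp_pos'],RM(s['orientation']))
f=grab('wrist');cv2.imwrite('pics/w1.png',f['color']);print(f['origin'],RM(f['orientation']))
E
```

```text
1.75 [ 0.11059875  0.23278048 -0.49365019  1.93257917  0.13005496  1.00697183
 -1.64288337] [0.49352389 0.09700993 0.24830169] [[ 1.70169131e-04  3.61075054e-01 -9.32536743e-01]
 [-2.65209906e-04 -9.32536707e-01 -3.61075088e-01]
 [-9.99999950e-01  3.08761816e-04 -6.29282806e-05]]
[0.57187932 0.12801302 0.37356556] [[ 3.60997991e-01  8.81186645e-01  3.05271267e-01]
 [-9.32566264e-01  3.40833343e-01  1.18965527e-01]
 [ 7.84206860e-04 -3.27632001e-01  9.44805089e-01]]
```

View pics/w1.png

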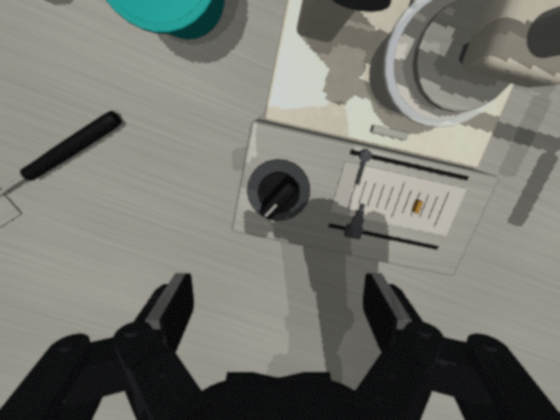

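The wrist view shows the knob bar from about (267,215) to (296,180), the tab at (418,206), the arrow tip at (361,207) and the needle tip at (359,184).

```bash
cat >> h.py <<'E'
o=np.array([.65692,-.00961]);yaw=.1529
Rm=np.array([[np.cos(yaw),-np.sin(yaw)],[np.sin(yaw),np.cos(yaw)]])
tp=lambda p:Rm.T@(p[:2]-o)
E
python3 - <<'E'
from h import *
f=grab('wrist')
for n,a,z in [('tab',(418,202),.07),('tabbase',(417,211),.06),('needle',(359,184),.064),('arrow',(361,206),.064),('disc',(279,190),.066),('corner LB',(252,121),.06),('corner LF',(233,229),.06),('RB',(497,176),.06),('RF',(456,273),.06)]:
    p=ray(f,*a,z); q=tp(p); print(n,p[:2],q,'reading',.05-q[1])
im=f['color'];c=cv2.resize(im[100:290,220:510],None,fx=2.75,fy=2.75,interpolation=cv2.INTER_CUBIC)
cv2.imwrite('pics/w1c.png',cv2.convertScaleAbs(c,alpha=1.3,beta=20))
E
```

```text
tab [ 0.54208199 -0.03268015] [-0.11701196 -0.00531061] reading 0.05531060637873686
tabbase [ 0.53164052 -0.04248255] [-0.12882457 -0.01340836] reading 0.0634083572081004
needle [0.53578539 0.03171316] [-0.11342768  0.05929046] reading -0.00929046478904362
arrow [0.514773   0.01877113] [-0.13616606  0.04969971] reading 0.0003002887100319457
disc [0.49898898 0.10784478] [-0.13819958  0.14013818] reading -0.09013817706723475
corner LB [0.55357036 0.15868546] [-0.07651169  0.18207271] reading -0.13207270577958508
corner LF [0.43641246 0.13863034] [-0.19535727  0.18009529] reading -0.13009528900113826
RB [ 0.59697223 -0.1010601 ] [-0.07317669 -0.08125286] reading 0.13125285730689085
RF [ 0.48117997 -0.12437634] [-0.19116924 -0.08666135] reading 0.13666134990385304
```

View pics/w1c.png

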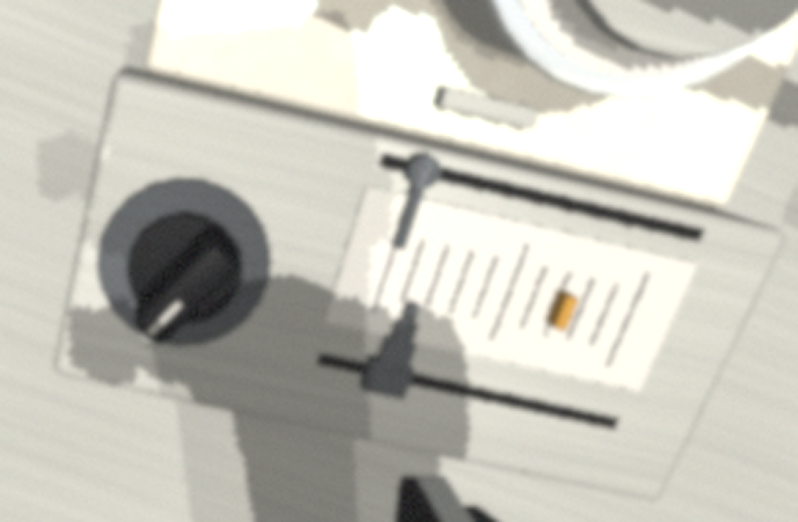

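```bash
cat > m.py <<'E'
from h import *
f=grab('wrist'); s=r.get_obs();print(s['clock'],s['tcp_pos'],f['origin'])
C=lambda x,y,z: ray(f,220+(x+.5)/2.75-.5,100+(y+.5)/2.75-.5,z)
m=[((122,70),(-.080,.170),.06),((780,232),(-.080,-.100),.06),((657,495),(-.205,-.1),.06),((58,368),(-.205,.17),.06),((184,262),(-.145,.128),.066)]
W=np.array([C(*a,z)[:2] for a,_,z in m]);L=np.array([b for _,b,_ in m])
w=W-W.mean(0);l=L-L.mean(0)
yaw=np.arctan2((l[:,0]*w[:,1]-l[:,1]*w[:,0]).sum(),(l*w).sum())
Rm=np.array([[np.cos(yaw),-np.sin(yaw)],[np.sin(yaw),np.cos(yaw)]])
o=W.mean(0)-Rm@L.mean(0)
print('origin',o,'yaw',yaw,'res mm',1e3*(L@Rm.T+o-W))
tp=lambda p:Rm.T@(p[:2]-o)
for n,a,z in [('tabtop',(566,303),.071),('needle',(399,247),.064),('arrow',(411,303),.064),('line0',(385,278),.061),('line50',(510,292),.061),('line100',(628,318),.061),('bar a',(155,333),.095),('bar b',(217,232),.104)]:
    q=tp(C(*a,z)); print(n,q,'reading',.05-q[1])
k=Rm@(-.145,.128)+o;print('knob',k,W[4])
p=C(217,232,.104)-C(155,330,.104);print('bar az deg',np.degrees(np.arctan2(p[1],p[0])))
p=C(205,224,.104)-C(137,318,.104);print('bar edge az deg',np.degrees(np.arctan2(p[1],p[0])))
E
python3 m.py
```

```text
1.9 [0.4934729  0.09894763 0.24822131] [0.57206257 0.13391913 0.3742235 ]
origin [ 0.65871664 -0.00954533] yaw 0.15134216898269137 res mm [[ 1.04223761  4.17393249]
 [ 3.70090365 -4.38673622]
 [-2.29962472 -3.16770064]
 [-2.818291    2.81675485]
 [ 0.37477446  0.56374952]]
tabtop [-0.12668922 -0.01919087] reading 0.06919086952013018
needle [-0.1213833   0.04803232] reading 0.001967675279860165
arrow [-0.14197623  0.03622017] reading 0.01377982757871006
line0 [-0.13517307  0.0483798 ] reading 0.0016202031319293292
line50 [-0.12947325 -0.00161135] reading 0.05161135161349553
line100 [-0.12906865 -0.0514708 ] reading 0.10147079695079583
bar a [-0.16587389  0.1340185 ] reading -0.08401850058647502
bar b [-0.12283335  0.12258315] reading -0.072583150635636
knob [0.49607611 0.09513064] [0.49570134 0.09456689]
bar az deg -9.04861862086235
bar edge az deg -12.922877527757395
```

Emit:
apply_moves(increments="85 0 0 0 -1 0 0;85 0 0 0 -1 0 0;85 0 0 0 -1 0 0;85 0 0 0 -1 0 0;85 0 0 0 -1 0 0;85 0 0 0 -1 0 0;85 0 0 0 -1 0 0;85 0 0 0 -1 0 0")

```text
clock: 2.7
tcp_pos: [0.4929, 0.0935, 0.248]
orientation: [1.381, 1.087, -1.383]
contact_force: [-0.4, -0.5, 0.0]
grip_width: 0.085
```

Emit:
apply_moves(increments="85 0 0 0 -1 0 0;85 0 0 0 -1 0 0;85 0 0 0 -1 0 0;85 0 0 0 -1 0 0;85 0 0 0 -1 0 0;85 0 0 0 -1 0 0;85 0 0 0 -1 0 0;85 0 0 0 -1 0 0")

```text
clock: 3.5
tcp_pos: [0.4929, 0.0935, 0.248]
orientation: [0.662, 1.467, -0.664]
contact_force: [0.3, -0.6, -0.2]
grip_width: 0.0851
```

Emit:
apply_moves(increments="85 0.01 0 0 -1 0 0;85 0.01 0 0 -1 0 0;85 0.01 0 0 -1 0 0;85 0.01 0 0 -1 0 0;85 0.01 0 0 -1 0 0;85 0.01 0 0 -0.5 0 0;85 0.01 0 0 0 0 0;85 0 0 0 0 0 0")

```text
clock: 4.3
tcp_pos: [0.4923, 0.0938, 0.1769]
orientation: [0.152, 1.568, -0.154]
contact_force: [-0.2, -0.1, -0.2]
grip_width: 0.0851
```

```bash
cat > t.py <<'E'
from h import *
s=r.get_obs();M=RM(s['orientation']);print(s['clock'],s['joints'].round(3),s['tcp_pos'].round(4),'y az',np.degrees(np.arctan2(M[1,1],M[0,1])),'tilt',M[:,0].round(3))
d=np.array([.495,.095,.095])-s['tcp_pos'];print('to knob tool xyz',(M.T@d).round(4),s['contact_force'].round(1),s['grip_width'])
E
python3 t.py
```

```text
4.3 [ 0.414  0.417 -0.888  1.988  0.404  0.924  0.693] [0.4923 0.0938 0.1769] y az 78.83510414079551 tilt [-0.003 -0.001 -1.   ]
to knob tool xyz [0.0819 0.0018 0.0026] [-0.2 -0.1 -0.2] 0.08510083920480081
```

Emit:
apply_moves(increments="85 0.012 0.0002 0.0004 0 0 0;85 0.012 0.0002 0.0004 0 0 0;85 0.012 0.0002 0.0004 0 0 0;85 0.012 0.0002 0.0004 0 0 0;85 0.012 0.0002 0.0004 0 0 0;85 0.012 0.0003 0.0003 0 0 0;85 0.01 0.0003 0.0003 0 0 0;85 0 0 0 0 0 0")

```text
clock: 5.1
tcp_pos: [0.4953, 0.0963, 0.0948]
orientation: [0.15, 1.568, -0.151]
contact_force: [-0.7, 0.4, -0.2]
grip_width: 0.085
```

```bash
python3 t.py; python3 - <<'E'
from h import *
f=grab('wrist');cv2.imwrite('pics/w2.png',f['color'])
E
```

```text
5.1 [ 0.32   0.539 -0.794  2.043  0.545  0.782  0.574] [0.4953 0.0963 0.0948] y az 79.03140733531028 tilt [-0.002 -0.    -1.   ]
to knob tool xyz [-0.0002 -0.0013 -0.0001] [-0.7  0.4 -0.2] 0.08504124950088798
```

View pics/w2.png

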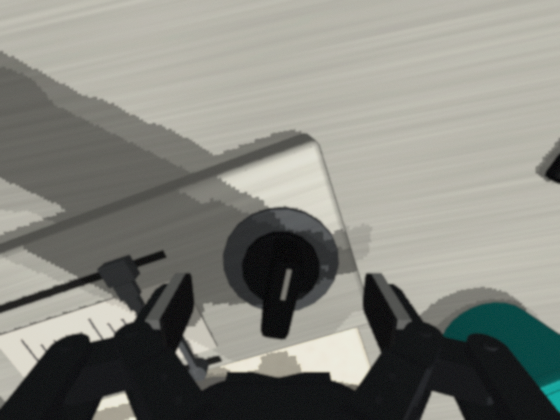

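The bar lies centred between the fingers, from about (285,245) to (277,335), leaning about 6° clockwise. I'll align with it and close.

Emit:
apply_moves(increments="60 0 -0.001 0 0.8 0 0;14 0 0 0 0 0 0;5 0 0 0 0 0 0;5 0 0 0 0 0 0;5 0 0 0 0 0 0;5 0 0 0 0 0 0;5 0 0 0 0 0 0;5 0 0 0 0 0 0", squeeze=25)

```text
clock: 5.95
tcp_pos: [0.4964, 0.0973, 0.0968]
orientation: [0.227, 1.558, -0.222]
contact_force: [-0.9, 5.4, 2.0]
grip_width: 0.0132
```

```bash
python3 t.py
```

```text
5.95 [ 0.307  0.529 -0.776  2.043  0.527  0.774  0.495] [0.4964 0.0973 0.0968] y az 73.61300498382205 tilt [ 0.001  0.003 -1.   ]
to knob tool xyz [ 0.0018 -0.0026 -0.0007] [-0.9  5.4  2. ] 0.013241575373314577
```

Emit:
apply_moves(increments="5 0 0.002 0 0 0 0;5 0 0 0 0.5 0 0;5 0 0 0 0.8 0 0;5 0 0 0 0.8 0 0;5 0 0 0 0.8 0 0;5 0 0 0 0.8 0 0;5 0 0 0 0.8 0 0;5 0 0 0 0.5 0 0")

```text
clock: 6.75
tcp_pos: [0.4963, 0.0971, 0.0968]
orientation: [0.694, 1.456, -0.696]
contact_force: [-3.4, 0.5, 7.8]
grip_width: 0.0134
```

Emit:
apply_moves(increments="5 0 0 0 0.8 0 0;5 0 0 0 0.8 0 0;5 0 0 0 0.8 0 0;5 0 0 0 0.8 0 0;5 0 0 0 0.8 0 0;5 0 0 0 0.8 0 0;5 0 0 0 0.8 0 0;5 0 0 0 0.5 0 0")

```text
clock: 7.55
tcp_pos: [0.4959, 0.097, 0.0968]
orientation: [1.246, 1.184, -1.249]
contact_force: [-3.4, -0.3, 9.1]
grip_width: 0.0133
```

```bash
python3 t.py;  python3 - <<'E'
from h import *
f=grab('top');cv2.imwrite('pics/top1.png',f['color'])
c=cv2.resize(f['color'][205:275,230:330],None,fx=8,fy=8,interpolation=cv2.INTER_CUBIC)
g=grab('wrist')
cv2.imwrite('pics/w3.png',g['color'])
cv2.imwrite('pics/c3.png',cv2.convertScaleAbs(c,alpha=1.3))
E
```

```text
7.55 [ 0.058  0.451 -0.458  2.057  0.305  0.7   -0.649] [0.4959 0.097  0.0968] y az -2.966794724688183 tilt [-0.001 -0.001 -1.   ]
to knob tool xyz [ 0.0018 -0.0007  0.002 ] [-3.4 -0.3  9.1] 0.013329346089420156
```

View pics/c3.png

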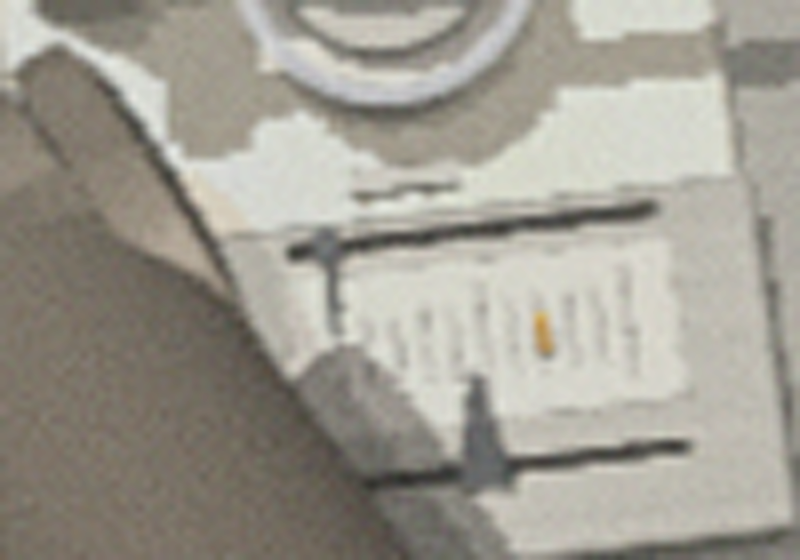

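```bash
python3 - <<'E'
from h import *
f=grab('top')
for n,a,z in [('tab',(542,335),.068),('tabtop end',(545,352),.07),('arrow tip',(478,380),.064),('arrow tail',(488,465),.064),('line50',(480,310),.061),('line100',(627,320),.061),('needle',(335,330),.064)]:
    q=tp(ray(f,230+(a[0]+.5)/8-.5,205+(a[1]+.5)/8-.5,z)); print(n,q,'reading',.05-q[1])
E
```

```text
tab [-0.12711319 -0.01736136] reading 0.06736136280319995
tabtop end [-0.13331808 -0.01753504] reading 0.06753503829015478
arrow tip [-0.13930837  0.00626026] reading 0.04373974308982773
arrow tail [-0.1686999   0.00652672] reading 0.04347328261587938
line50 [-0.11491916  0.00244827] reading 0.047551727065796
line100 [-0.12462638 -0.04747573] reading 0.09747572534157457
needle [-0.11608404  0.05292502] reading -0.002925022423051274
```

Emit:
apply_moves(increments="5 0 0 0 0.9 0 0;5 0 0 0 0.9 0 0;5 0 0 0 0.9 0 0;5 0 0 0 0.9 0 0;5 0 0 0 0.9 0 0;5 0 0 0 0.9 0 0;5 0 0 0 0.9 0 0;5 0 0 0 0.7 0 0")

```text
clock: 8.5
tcp_pos: [0.4955, 0.0972, 0.0968]
orientation: [1.827, 0.645, -1.832]
contact_force: [-5.7, 0.5, 10.7]
grip_width: 0.0138
```

Emit:
apply_moves(increments="5 0 0 0 0 0 0;5 0 0 0 0 0 0;5 0 0 0 0 0 0;5 0 0 0 0 0 0;5 0 0 0 0 0 0;5 0 0 0 0 0 0;5 0 0 0 0 0 0;5 0 0 0 0 0 0")

```text
clock: 9.3
tcp_pos: [0.4955, 0.0972, 0.0968]
orientation: [1.825, 0.649, -1.829]
contact_force: [-4.7, 0.4, 9.6]
grip_width: 0.0138
```

```bash
python3 t.py;  python3 - <<'E'
from h import *
f=grab('top')
cv2.imwrite('pics/top2.png',f['color'])
c=cv2.resize(f['color'][220:272,255:330],None,fx=10,fy=10,interpolation=cv2.INTER_CUBIC)[:,:400+350]
g=grab('wrist');cv2.imwrite('pics/w4.png',g['color'])
cv2.imwrite('pics/c4.png',cv2.convertScaleAbs(c,alpha=1.3))
E
```

```text
9.3 [-0.105  0.424 -0.258  2.068  0.17   0.671 -1.364] [0.4955 0.0972 0.0968] y az -50.90439175726123 tilt [-0.002 -0.001 -1.   ]
to knob tool xyz [0.0018 0.0014 0.0018] [-4.7  0.4  9.6] 0.013765749956318796
```

View pics/w4.png

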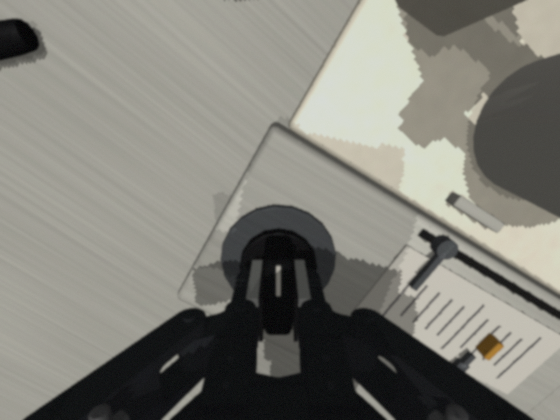

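```bash
cat > rect.py <<'E'
from h import *
import sys
# press-plane rectified patch: column = reading 30..100mm, row = press x -105..-170, 8 px/mm
def rect(f,z=.062,a=30,b=100,x0=-.105,x1=-.165,k=8):
    rd=np.arange(a,b,1/k)/1e3; X=np.arange(x0*1e3,x1*1e3,-1/k)/1e3
    xx,rr=np.meshgrid(X,rd,indexing='ij')
    P=np.stack([xx,.05-rr],-1)@Rm.T+o
    P=np.concatenate([P,np.full(P.shape[:2]+(1,),z)],-1)-f['origin']
    c=P@RM(f['orientation'])
    u=f['cx']+f['fx']*c[...,0]/-c[...,2]; v=f['cy']-f['fy']*c[...,1]/-c[...,2]
    return cv2.remap(f['color'],u.astype('f4'),v.astype('f4'),cv2.INTER_CUBIC)
def avg(n,N=3):
    F=[grab(n) for _ in range(N)]; f=F[-1]; f['color']=np.mean([x['color'] for x in F],0).astype('u1'); return f
if __name__=='__main__':
    out=[]
    for n in ('top','wrist'):
        im=rect(avg(n)); im=cv2.convertScaleAbs(im,alpha=1.4 if n=='top' else 1.2)
        for i in range(0,70,10): cv2.line(im,(i*8,0),(i*8,8),(0,0,255),1)
        out.append(im)
    h=np.vstack(out); h=cv2.resize(h,(560,600) if h.shape[0]>600 else None); cv2.imwrite(sys.argv[1],h); print(h.shape,out[0].shape)
E
python3 rect.py pics/r1.png
```

```text
(600, 560, 3) (480, 560, 3)
```

View pics/r1.png

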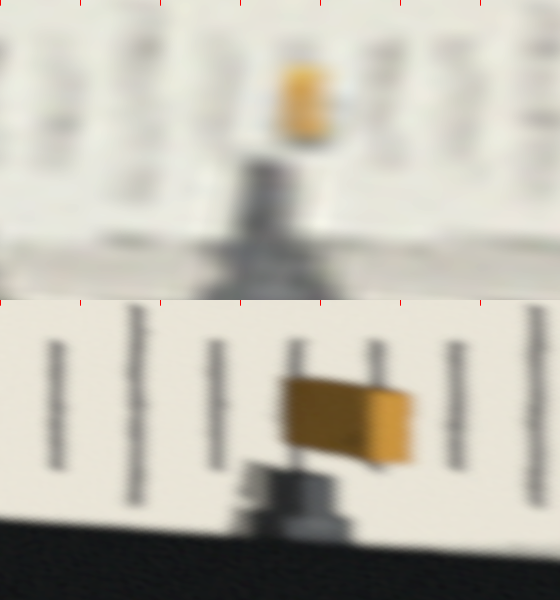

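The rectified views (8 px/mm) show the tab centred at column 304 from the top. The arrow tip is at roughly 266–281, so it is about 3–4.7 mm short. I'll turn 2.4 mm further and look again.

Emit:
apply_moves(increments="5 0 0 0 0.4 0 0;5 0 0 0 0.4 0 0;5 0 0 0 0 0 0;5 0 0 0 0 0 0;5 0 0 0 0 0 0;5 0 0 0 0 0 0;5 0 0 0 0 0 0;5 0 0 0 0 0 0")

```text
clock: 10.5
tcp_pos: [0.4955, 0.0973, 0.0968]
orientation: [1.885, 0.57, -1.89]
contact_force: [-6.1, 1.2, 10.4]
grip_width: 0.0135
```

```bash
python3 t.py; python3 - <<'E'
from rect import *
w=avg('wrist',4)['color'];t=avg('top',6)
a=cv2.resize(w[300:375,420:540],None,fx=6,fy=6,interpolation=cv2.INTER_CUBIC)[:450,:560]
a=w[315:375,440:530]; a=cv2.resize(a,(560,373),interpolation=cv2.INTER_CUBIC)
b=rect(t,a=50,b=90,x0=-.118,x1=-.152,k=14)
b=cv2.convertScaleAbs(b,alpha=1.4)
for i in range(0,40,5): cv2.line(b,(i*14,0),(i*14,6),(0,0,255),1)
b=cv2.resize(b,(400,300))[:220] if 0 else b
h=np.vstack([cv2.resize(b,(448,int(b.shape[0]*.8))),cv2.resize(a,(448,215))]);print(b.shape,h.shape)
cv2.imwrite('pics/r2.png',h[:600])
# profiles
g=cv2.cvtColor(rect(t,a=50,b=90,x0=-.118,x1=-.175,k=4),cv2.COLOR_BGR2GRAY).astype(float)
for x in (-.136,-.14,-.143,-.146,-.150,-.155,-.16,-.165):
    i=int((-.118-x)*4000); q=g[i-2:i+3].mean(0); d=np.clip(np.median(q)-q-25,0,None); print(x,'min',50+q.argmin()/4,'centroid',50+(d*np.arange(d.size)).sum()/max(d.sum(),1)/4,int(d.max()))
hsv=cv2.cvtColor(rect(t,a=50,b=90,x0=-.118,x1=-.140,k=4),cv2.COLOR_BGR2HSV); m=(hsv[...,1]>90)
print('tab',50+np.nonzero(m)[1].mean()/4,m.sum(), 'width',(m.sum(0)>8).sum()/4)
E
```

```text
10.5 [-0.125  0.422 -0.235  2.069  0.154  0.668 -1.445] [0.4955 0.0973 0.0968] y az -56.40546805577525 tilt [-0.002 -0.001 -1.   ]
to knob tool xyz [0.0018 0.0016 0.0016] [-6.1  1.2 10.4] 0.01353389922102379
(476, 560, 3) (595, 448, 3)
-0.136 min 65.75 centroid 65.81072555205047 7
-0.14 min 65.25 centroid 65.41473396998636 42
-0.143 min 65.25 centroid 65.34180587557603 41
-0.146 min 65.5 centroid 65.68047527296082 61
-0.15 min 65.0 centroid 66.0162389966055 65
-0.155 min 67.75 centroid 65.59527876999533 37
-0.16 min 66.75 centroid 65.45310311011488 40
-0.165 min 71.75 centroid 66.7936930623686 30
tab 67.86864931846344 807 width 4.5
```

View pics/r2.png

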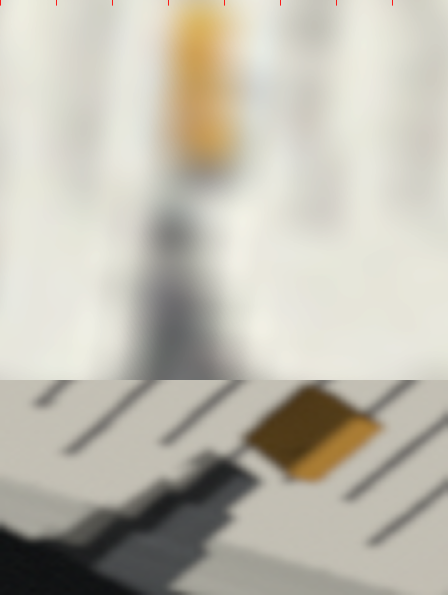

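```bash
cat > meas.py <<'E'
from rect import *
def dark(q,c,w=3.5,a=30,k=8):
    s=slice(int((c-w-a)*k),int((c+w-a)*k)); p=q[s]; d=np.clip(np.percentile(p,85)-p-3,0,None); d[d<.3*d.max()]=0
    return c-w+(d*np.arange(d.size)).sum()/d.sum()/k
def run():
    for n,N in(('top',8),('wrist',2)):
        f=avg(n,N)
        for z in (.060,) :
            g=cv2.cvtColor(rect(f,z,a=30,b=110,x0=-.105,x1=-.175),cv2.COLOR_BGR2GRAY).astype(float)
            row=lambda x:int((-.105-x)*8000)
            for L in (50,90,100):
                v=[dark(g[row(x)-6:row(x)+7].mean(0),L-2.7) for x in (-.114,-.120,-.126,-.132)]
                print(n,'line',L,np.round(v,2))
if __name__=='__main__': run()
E
python3 meas.py
```

```text
top line 50 [48.06 47.42 47.86 48.65]
top line 90 [87.12 88.38 88.4  87.53]
top line 100 [98.33 97.69 97.89 98.7 ]
wrist line 50 [49.24 48.99 49.28 49.04]
wrist line 90 [89.5  89.58 89.49 89.38]
wrist line 100 [99.61 99.6  99.6  99.57]
```

```bash
python3 - <<'E'
from rect import *
for n,N in (('wrist',2),('top',8)):
    g=cv2.cvtColor(rect(avg(n,N),.060,a=-8,b=15,x0=-.095,x1=-.145,k=2),cv2.COLOR_BGR2GRAY)
    print(n)
    for x in (-.100,-.104,-.108,-.112,-.115,-.118,-.121,-.124,-.127,-.130): print(x,*g[int((-.095-x)*2000)])
g=cv2.cvtColor(rect(avg('wrist',2),.060,a=60,b=85,x0=-.105,x1=-.15,k=2),cv2.COLOR_BGR2GRAY)
print('arrow')
for x in (-.134,-.136,-.138,-.14,-.142,-.144,-.146): print(x,*g[int((-.105-x)*2000)])
E
```

```text
wrist
-0.1 193 193 193 193 193 194 193 192 188 177 159 130 98 69 47 37 38 46 56 66 72 75 75 75 79 94 124 154 176 187 191 192 192 191 192 192 192 192 191 191 192 191 191 192 191 191
-0.104 193 193 193 194 194 193 193 189 179 168 148 119 93 67 44 34 35 44 57 65 72 75 75 75 82 100 126 159 179 187 191 192 192 192 192 192 192 192 191 191 191 191 191 191 192 192
-0.108 193 193 193 193 193 193 189 180 162 141 118 94 71 51 38 35 37 44 55 66 72 74 74 76 80 99 128 158 179 188 191 192 192 192 192 192 192 192 191 191 191 192 192 192 191 192
-0.112 194 194 193 193 192 192 192 192 191 184 167 139 106 70 45 36 39 46 56 67 72 73 75 75 81 98 130 161 180 189 191 192 191 191 191 191 192 192 191 192 192 191 191 191 191 192
-0.115 194 194 194 193 193 193 193 189 183 170 150 121 88 59 41 36 39 46 56 66 72 74 74 75 80 99 127 157 178 186 183 166 145 131 138 158 176 187 191 191 192 191 191 192 193 192
-0.118 179 187 191 193 193 193 192 187 176 161 136 105 77 52 37 32 34 43 57 65 72 74 74 75 82 101 131 160 178 187 183 168 144 128 133 151 172 185 189 192 192 191 191 192 190 191
-0.121 132 137 145 155 168 181 1
[... 3261 characters left out ...]
90 75 64 56 55 56 67 78 91 102 113 131 140 151 161 170 179 183 188 188 187 181 171 159 153 158 166 174 180 184 186 186 188 190 190
-0.142 190 190 191 191 191 190 188 181 171 154 137 126 114 104 93 80 68 51 41 36 34 35 36 39 44 52 57 64 70 76 88 104 129 152 169 183 187 190 189 189 188 189 190 191 191 191 192 191 190 191
-0.144 192 191 192 192 192 191 191 187 182 175 166 157 141 122 105 84 67 50 39 36 34 34 36 41 47 58 66 71 74 75 78 86 103 132 154 174 185 190 190 190 192 192 191 191 191 191 191 191 191 191
-0.146 191 191 191 191 189 186 182 178 174 173 169 157 139 120 104 86 67 53 41 36 34 35 37 41 48 58 66 70 74 75 78 90 109 137 157 174 185 190 191 191 191 191 190 190 191 191 190 190 190 191
```

```bash
python3 - <<'E'
from rect import *
f=grab('wrist'); c=np.array(f['origin']); rc=(.05-tp(c)[1])*1e3; H=c[2]*1e3-60
print(rc,H)
# apparent a at z=60 plane: a = rc+(t-rc)*H/(H-h)
t0=-1.5;a0=3.0; h=H*(1-(t0-rc)/(a0-rc)); print('needle top h',h)
inv=lambda a,h: rc+(a-rc)*(H-h)/H
print('arrow plate',inv(74.35,h), 'corrected',inv(74.35,h)+.7)
g=cv2.cvtColor(rect(f,.060,a=60,b=90,x0=-.105,x1=-.15,k=4),cv2.COLOR_BGR2HSV)
G=cv2.cvtColor(rect(f,.060,a=60,b=90,x0=-.105,x1=-.15,k=4),cv2.COLOR_BGR2GRAY)
for x in (-.120,-.123,-.126,-.129,-.132):
    i=int((-.105-x)*4000); m=np.nonzero(g[i,:,1]>90)[0]; b=np.nonzero((g[i,:,1]>90)&(G[i]>100))[0]
    print(x,'base left',60+m.min()/4,'top face',60+b.min()/4,60+b.max()/4,'-> centre',inv(60+(b.min()+b.max())/8,10)+.7,'from base',60+m.min()/4+2.5+.7)
E
```

```text
-116.30383763586143 161.81622188648268
needle top h 6.10351697748146
arrow plate 67.15876217930234 corrected 67.85876217930235Traceback (most recent call last):
  File "<stdin>", line 12, in <module>
    return umr_minimum(a, axis, None, out, keepdims, initial, where)
ValueError: zero-size array to reduction operation minimum which has no identity
```

```bash
python3 - <<'E'
from rect import *
f=grab('wrist'); c=np.array(f['origin']); rc=(.05-tp(c)[1])*1e3; H=c[2]*1e3-60
inv=lambda a,h: rc+(a-rc)*(H-h)/H
I=rect(f,.060,a=60,b=90,x0=-.105,x1=-.15,k=4)
g=cv2.cvtColor(I,cv2.COLOR_BGR2HSV);G=cv2.cvtColor(I,cv2.COLOR_BGR2GRAY)
for i in range(0,180,6):
    m=np.nonzero(g[i,:,1]>110)[0]
    if m.size<20: continue
    b=np.nonzero((g[i,:,1]>110)&(G[i]>100))[0]
    if b.size<8: continue
    print(round(-.105-i/4000,4),'base left',60+m.min()/4,'top',60+b.min()/4,60+b.max()/4,'ctr',inv(60+(b.min()+b.max()+1)/8,10)+.7,'from base',60+m.min()/4+2.5+.7)
E
```

```text
-0.1245 base left 68.5 top 79.25 81.75 ctr 69.15508611212609 from base 71.7
-0.126 base left 68.5 top 78.5 82.75 ctr 69.27236129948118 from base 71.7
-0.1275 base left 68.5 top 78.5 82.75 ctr 69.27236129948118 from base 71.7
-0.129 base left 68.5 top 78.5 83.0 ctr 69.38963648683627 from base 71.7
-0.1305 base left 68.5 top 78.5 82.75 ctr 69.27236129948118 from base 71.7
-0.132 base left 68.75 top 78.5 82.75 ctr 69.27236129948118 from base 71.95
-0.1335 base left 68.75 top 78.5 82.75 ctr 69.27236129948118 from base 71.95
-0.135 base left 71.25 top 78.5 82.75 ctr 69.27236129948118 from base 74.45
-0.1365 base left 75.0 top 78.5 82.75 ctr 69.27236129948118 from base 78.2
```

Emit:
apply_moves(increments="5 0 0 0 0.45 0 0;5 0 0 0 0.45 0 0;5 0 0 0 0 0 0;5 0 0 0 0 0 0;5 0 0 0 0 0 0;5 0 0 0 0 0 0;5 0 0 0 0 0 0;5 0 0 0 0 0 0")

```text
clock: 13.0
tcp_pos: [0.4954, 0.0973, 0.0968]
orientation: [1.952, 0.476, -1.957]
contact_force: [-5.8, 1.0, 9.2]
grip_width: 0.0136
```

```bash
cat > al.py <<'E'
from rect import *
def tip(t,xs=(-.139,-.141,-.143,-.145,-.147)):
    g=cv2.cvtColor(rect(t,.062,a=50,b=90,x0=-.118,x1=-.175,k=4),cv2.COLOR_BGR2GRAY).astype(float); v=[]
    for x in xs:
        i=int((-.118-x)*4000); q=g[i-2:i+3].mean(0); d=np.clip(np.median(q)-q-20,0,None); j=d.argmax(); d[:max(j-16,0)]=0;d[j+16:]=0
        v.append(50+(d*np.arange(d.size)).sum()/max(d.sum(),1)/4)
    return np.round(v,2)
def tab(t):
    hsv=cv2.cvtColor(rect(t,.062,a=50,b=90,x0=-.118,x1=-.140,k=4),cv2.COLOR_BGR2HSV).astype(float); w=np.clip(hsv[...,1]-60,0,None)*((hsv[...,0]>8)&(hsv[...,0]<30)); return 50+(w.sum(0)*np.arange(w.shape[1])).sum()/w.sum()/4
if __name__=='__main__':
    t=avg('top',8); print('top: tip',tip(t),'tab',tab(t))
E
python3 t.py; python3 al.py; python3 - <<'E'
from al import *
g=cv2.cvtColor(rect(avg('wrist',2),.060,a=60,b=90,x0=-.105,x1=-.15,k=2),cv2.COLOR_BGR2GRAY)
for x in (-.140,-.142,-.144,-.146,-.148): print(x,*g[int((-.105-x)*2000)])
E
```

```text
13.0 [-0.146  0.42  -0.208  2.071  0.137  0.666 -1.537] [0.4954 0.0973 0.0968] y az -62.5913405249094 tilt [-0.002 -0.001 -1.   ]
to knob tool xyz [0.0018 0.0019 0.0014] [-5.8  1.   9.2] 0.013610370648728446
top: tip [68.22 68.21 68.12 68.25 68.35] tab 67.86131624472182
-0.14 171 181 188 192 194 194 194 194 193 194 195 194 194 194 192 184 169 149 119 96 79 74 78 83 87 92 97 105 111 117 125 138 150 162 168 172 170 162 155 153 157 167 174 179 184 188 190 191 192 194 194 194 194 194 193 190 185 174 164 157
-0.142 192 193 194 193 194 194 194 193 193 194 195 195 194 193 191 183 169 147 125 108 86 65 51 39 36 36 36 38 42 49 55 59 65 75 83 99 119 140 162 176 185 190 192 193 193 194 194 194 193 194 194 194 194 194 194 194 194 193 192 190
-0.144 193 194 194 194 194 194 194 194 194 194 194 193 193 191 185 171 153 134 115 99 86 69 52 42 34 32 33 35 41 50 60 68 73 76 77 80 93 114 141 168 183 189 193 194 193 193 194 194 194 193 194 194 194 193 193 193 194 194 194 193
-0.146 194 194 193 194 194 194 194 193 193 192 190 187 186 184 177 163 141 120 108 98 85 68 50 38 32 29 31 33 39 49 59 68 74 76 77 81 89 114 140 163 181 189 193 194 194 194 194 194 193 194 194 193 193 193 193 194 194 193 193 194
-0.148 194 194 194 193 193 194 194 192 189 182 166 146 126 112 106 103 94 81 75 69 62 53 43 35 32 31 30 33 42 52 61 69 72 75 76 78 90 113 137 163 180 188 193 194 194 194 194 193 193 193 193 193 193 193 193 194 194 194 193 193
```

Top view now reads tip 68.2 and tab 67.9. To settle the rest, I'll release the knob, lift, and look straight over the scale with the wrist camera.

Emit:
apply_moves(increments="60 0 0 0 0 0 0;60 0 0 0 0 0 0;60 0 0 0 0 0 0;60 -0.02 0 0 0 0 0;60 -0.045 0 0 0 0 0;60 -0.045 0 0 0.9 0 0;60 -0.045 0 0 0.9 0 0;60 0 0 0 0.9 0 0")

```text
clock: 14.3
tcp_pos: [0.5, 0.0981, 0.2576]
orientation: [2.157, 0.162, -2.133]
contact_force: [-0.3, -0.3, 0.2]
grip_width: 0.0601
```

Emit:
apply_moves(increments="60 0 0.025 -0.006 0 0 0;60 0 0.025 -0.006 0 0 0;60 0 0.025 -0.006 0 0 0;60 0 0.025 -0.006 0 0 0;60 0 0.025 -0.006 0 0 0;60 0 0.025 -0.006 0 0 0;60 0 0 0 0 0 0;60 0 0 0 0 0 0")

```text
clock: 15.1
tcp_pos: [0.5549, -0.0458, 0.251]
orientation: [2.141, 0.164, -2.143]
contact_force: [-0.0, 1.0, 0.4]
grip_width: 0.0598
```

```bash
python3 t.py; python3 al.py; python3 - <<'E'
from al import *
f=avg('wrist',2); cv2.imwrite('pics/w5.png',f['color']); np.save('w5.npy',f,allow_pickle=True)
c=np.array(f['origin']);print('cam',tp(c),c[2])
im=rect(f,.064,a=-10,b=110,x0=-.09,x1=-.175,k=6.6);print(im.shape)
cv2.imwrite('pics/r3.png',im[:600,:800])
E
```

```text
15.1 [ 0.041  0.284 -0.086  1.834  0.028  1.026 -1.474] [ 0.5549 -0.0458  0.251 ] y az -81.26720395916631 tilt [-0.001  0.    -1.   ]
to knob tool xyz [ 0.156  -0.1483  0.0377] [-0.   1.   0.4] 0.05983578296338363
top: tip [50. 50. 50. 50. 50.] tab nan
cam [-0.02194811 -0.01881469] 0.37662900202128946
(561, 792, 3)al.py:9: RuntimeWarning: invalid value encountered in scalar divide
  hsv=cv2.cvtColor(rect(t,.062,a=50,b=90,x0=-.118,x1=-.140,k=4),cv2.COLOR_BGR2HSV).astype(float); w=np.clip(hsv[...,1]-60,0,None)*((hsv[...,0]>8)&(hsv[...,0]<30)); return 50+(w.sum(0)*np.arange(w.shape[1])).sum()/w.sum()/4
```

View pics/r3.png

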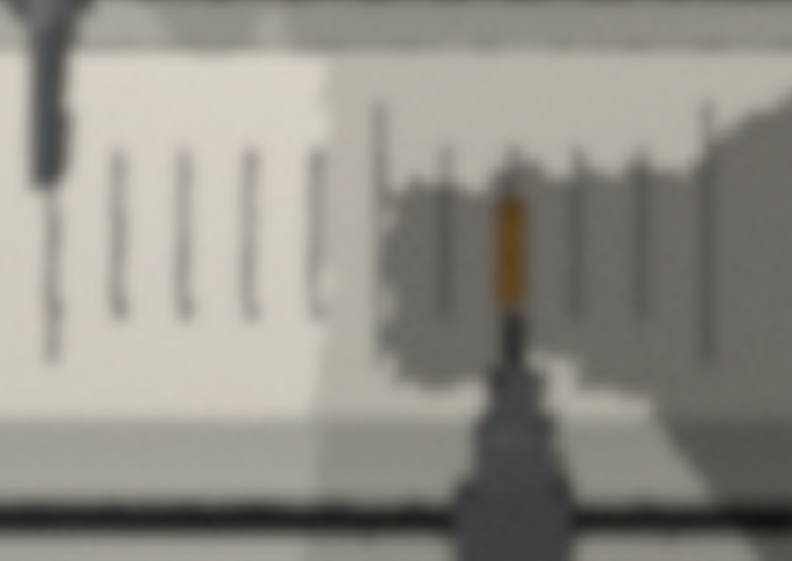

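The straight-down view shows the tab at column 511, line 70 at 511 and the arrow tip at 512. So the arrow and tab are in line at a reading of 70 mm. Next is the handle: rise, move over it, then descend.

Emit:
apply_moves(increments="85 -0.03 0 0 0 0 0;85 -0.03 0 0 0 0 0;85 -0.03 0 0 0 0 0;85 0 0.03 -0.01 0 0 0;85 0 0.03 -0.01 0 0 0;85 0 0.03 -0.01 0 0 0;85 0 0.029 -0.009 0 0 0;85 0 0 0 0 0 0")

```text
clock: 16.4
tcp_pos: [0.6122, -0.162, 0.3407]
orientation: [2.143, 0.156, -2.144]
contact_force: [-0.5, -0.6, 0.4]
grip_width: 0.0852
```

```bash
cat > p.py <<'E'
from h import *
o=np.array([.6578,-.0096]);yaw=.1521
s=r.get_obs();p=s['tcp_pos'];c,sn=np.cos(yaw),np.sin(yaw);d=p[:2]-o
print(s['clock'],'press',c*d[0]+sn*d[1],-sn*d[0]+c*d[1],'z',p[2],s['contact_force'].round(1),s['grip_width'],s['joints'].round(2))
E
python3 p.py; python3 - <<'E'
from h import *
f=grab('wrist');cv2.imwrite('pics/w6.png',f['color'])
hsv=cv2.cvtColor(f['color'],cv2.COLOR_BGR2GRAY)
for pz in [(-.11,-.14),(-.014,-.14)]:
    print(proj(f,np.r_[Rm@np.array(pz)+o,.294]))
for v in (170,190,210,230,250,270,290): print(v,*hsv[v,150:420:8])
E
```

```text
16.4 press -0.0681219525784959 -0.14378353149265866 z 0.3407064094254996 [-0.5 -0.6  0.4] 0.08517056151277444 [ 0.17  0.34 -0.01  1.55  0.01  1.25 -1.27]
(np.float64(272.94846895749566), np.float64(306.6990237967791))
(np.float64(271.15911258221587), np.float64(165.50692249293382))
170 215 212 211 211 218 217 219 219 221 221 221 221 130 15 28 29 17 40 143 89 103 162 161 163 165 163 163 165 165 164 165 164 164 164
190 85 88 90 90 83 80 82 90 95 175 178 179 53 18 26 30 14 34 123 105 109 110 110 108 109 108 110 110 111 137 169 167 167 165
210 204 197 178 165 179 195 207 209 211 181 177 164 69 15 26 22 15 49 152 159 134 108 110 112 111 112 111 109 110 142 171 169 150 96
230 202 204 205 202 206 80 207 207 206 199 170 149 88 16 27 22 18 72 160 162 128 110 107 110 109 107 107 107 154 166 165 164 94 68
250 164 163 166 165 166 135 148 163 162 163 143 143 107 10 16 16 8 73 160 160 107 106 106 107 108 107 106 159 160 164 166 163 160 132
270 163 166 167 166 166 163 164 164 163 155 143 143 146 11 12 13 12 78 159 135 106 105 106 106 107 107 163 163 161 161 162 161 160 160
290 163 19 76 70 9 13 164 163 147 141 142 144 145 13 14 10 9 76 156 105 107 109 107 108 108 165 165 12 10 66 70 20 165 163
```

Emit:
apply_moves(increments="85 0 -0.005 0 0 0 0;85 0.012 0 0 0 0 0;85 0.012 0 0 0 0 0;85 0.012 0 0 0 0 0;85 0.012 0 0 0 0 0;85 0.001 0 0 0 0 0;85 0 0 0 0 0 0;85 0 0 0 0 0 0")

```text
clock: 17.25
tcp_pos: [0.6114, -0.1522, 0.2928]
orientation: [2.142, 0.165, -2.141]
contact_force: [-0.4, -0.5, 0.2]
grip_width: 0.0847
```

Emit:
apply_moves(increments="50 0 0 0 0 0 0;24 0 0 0 0 0 0;15 0 0 0 0 0 0;15 0 0 0 0 0 0;15 0 0 0 0 0 0;15 0 0 0 0 0 0;15 0 0 0 0 0 0;15 0 0 0 0 0 0", squeeze=40)

```text
clock: 18.05
tcp_pos: [0.6118, -0.1557, 0.2932]
orientation: [2.143, 0.157, -2.138]
contact_force: [2.6, -6.4, 0.7]
grip_width: 0.0226
```

```bash
python3 p.py
```

```text
18.05 press -0.06765923479254247 -0.13747127264466302 z 0.2932196579321208 [ 2.6 -6.4  0.7] 0.02261732265335239 [ 0.16  0.37 -0.02  1.62  0.01  1.15 -1.28]
```

Emit:
apply_moves(increments="15 0.006 0.004 0 0 0 0;15 0.007 0.001 0 0 0 0;15 0.007 0.001 0 0 0 0;15 0.007 0.001 0 0 0 0;15 0.007 0.0006 0 0 0 0;15 0.007 0.0004 0 0 0 0;15 0.007 0.0002 0 0 0 0;15 0.006 0 0 0 0 0")

```text
clock: 18.85
tcp_pos: [0.6126, -0.1611, 0.2378]
orientation: [2.142, 0.163, -2.141]
contact_force: [0.8, -6.6, 2.9]
grip_width: 0.0232
```

Emit:
apply_moves(increments="15 0.006 0 0 0 0 0;15 0.006 -0.0003 0 0 0 0;15 0.006 -0.0004 0 0 0 0;15 0.006 -0.0006 0 0 0 0;15 0.006 -0.0008 0 0 0 0;15 0.005 -0.0008 0 0 0 0;15 0.003 -0.0005 0 0 0 0;15 0 0 0 0 0 0")

```text
clock: 19.65
tcp_pos: [0.6123, -0.1588, 0.2005]
orientation: [2.143, 0.161, -2.14]
contact_force: [0.1, -7.4, 8.8]
grip_width: 0.0226
```

```bash
python3 p.py; python3 - <<'E'
from al import *
f=avg('wrist',2); cv2.imwrite('pics/w7.png',f['color'])
print(proj(f,np.r_[Rm@np.array([-.128,-.02])+o,.07]),tp(np.array(f['origin'])))
t=avg('top',8);print('tip',tip(t),'needle',tip(t,(-.1185,-.12)),'tab',tab(t))
np.save('top7.npy',t['color'])
E
```

```text
19.65 press -0.06760667050794432 -0.14057347560763833 z 0.20050264995553418 [ 0.1 -7.4  8.8] 0.02255812576124878 [ 0.17  0.45 -0.02  1.71  0.01  0.98 -1.28]
(np.float64(152.29152983706507), np.float64(269.1493079374736)) [ 0.01713713 -0.13987715]
tip [68.25 68.2  68.07 68.21 68.29] needle [50.   67.86] tab 67.83612354085604
```

Emit:
apply_moves(increments="15 0.003 -0.0005 0 0 0 0;15 0.003 -0.0005 0 0 0 0;15 0.003 -0.0005 0 0 0 0;15 0.001 0 0 0 0 0;15 0 0 0 0 0 0;15 0 0 0 0 0 0;15 0 0 0 0 0 0;15 0 0 0 0 0 0")

```text
clock: 20.95
tcp_pos: [0.6121, -0.1575, 0.191]
orientation: [2.143, 0.16, -2.139]
contact_force: [0.1, -7.7, 8.3]
grip_width: 0.0227
```

```bash
python3 p.py; cat > n.py <<'E'
from al import *
f=avg('wrist',3); im=rect(f,.066,a=40,b=100,x0=-.09,x1=-.16,k=8); cv2.imwrite('pics/r8w.png',im)
t=avg('top',10); it=rect(t,.066,a=40,b=100,x0=-.09,x1=-.16,k=8)
G=cv2.cvtColor(im,cv2.COLOR_BGR2GRAY).astype(float);T=cv2.cvtColor(it,cv2.COLOR_BGR2GRAY).astype(float)
for x in (-.104,-.108,-.112,-.115,-.117,-.141,-.143,-.145,-.147,-.149):
    i=int((-.09-x)*8000); print(x,'W',*G[i-4:i+5].mean(0)[120:460:8].astype(int))
    q=T[i-6:i+7].mean(0);d=np.clip(np.percentile(q,60)-q-15,0,None);j=d.argmax();d[:max(j-40,0)]=0;d[j+40:]=0
    print('   T',40+(d*np.arange(d.size)).sum()/max(d.sum(),1)/8)
print('tab',tab(t))
cv2.imwrite('pics/r8.png',cv2.resize(np.vstack([im[:480],cv2.convertScaleAbs(it,alpha=1.4)[:480]]),(480,600) ) )
E
python3 n.py
```

```text
20.95 press -0.06759745946409279 -0.13923337015170154 z 0.19097989234151166 [ 0.1 -7.7  8.3] 0.022706069785052838 [ 0.17  0.46 -0.02  1.72  0.02  0.96 -1.28]
-0.104 W 222 222 223 221 198 153 108 89 80 64 70 101 135 176 210 222 222 223 223 222 223 223 223 223 223 223 223 223 223 223 222 223 223 223 223 224 223 223 224 223 224 222 219
   T 64.05427742616034
-0.108 W 222 222 222 220 200 156 111 89 78 63 70 111 162 202 220 222 222 222 222 223 223 222 223 223 222 222 223 223 222 222 223 223 223 223 223 223 223 223 223 223 223 223 217
   T 63.74926429372198
-0.112 W 221 222 220 208 170 122 94 86 77 63 71 107 134 137 134 155 195 219 222 222 223 223 220 201 181 193 216 222 223 222 222 222 214 190 175 191 214 222 223 223 223 221 211
   T 63.352434484475424
-0.115 W 222 221 219 201 161 118 94 87 78 69 95 142 163 157 146 166 204 221 222 222 223 221 216 192 176 197 219 222 223 223 222 222 215 190 173 195 218 222 222 223 222 222 211
   T 63.28923574977648
-0.117 W 221 222 219 199 160 122 106 104 104 118 157 194 197 169 146 164 196 213 218 220 221 222 217 197 179 192 214 222 222 222 222 222 216 19
[... 370 characters left out ...]
221 221 221 221 221 221 221 222 222 221 221 222 221 221 222 221 212
   T 67.87268991456166
-0.145 W 221 221 221 221 221 221 221 218 201 162 117 92 86 76 63 64 82 113 143 164 182 203 218 221 221 221 221 221 221 221 221 221 221 222 221 221 222 221 222 221 221 222 220
   T 67.9884300229433
-0.147 W 221 221 221 221 221 221 219 205 166 118 95 95 96 89 77 64 59 78 109 143 177 207 219 221 221 221 220 221 221 221 221 221 221 221 221 221 221 222 221 221 221 221 221
   T 68.2605494026879
-0.149 W 220 220 220 220 220 219 215 190 146 106 94 97 97 94 87 75 64 78 111 150 185 206 215 219 220 220 220 220 220 220 220 220 220 220 220 220 220 220 220 220 220 220 220
   T 68.13254457789458
tab 67.86960705846482
```

Emit:
apply_moves(increments="15 0.002 -0.0004 0 0 0 0;15 0.002 -0.0004 0 0 0 0;15 0.002 -0.0004 0 0 0 0;15 0 0 0 0 0 0;15 0 0 0 0 0 0;15 0 0 0 0 0 0;15 0 0 0 0 0 0;15 0 0 0 0 0 0")

```text
clock: 22.4
tcp_pos: [0.6119, -0.1565, 0.1851]
orientation: [2.143, 0.16, -2.139]
contact_force: [-0.4, -8.2, 8.0]
grip_width: 0.0227
```

```bash
python3 p.py; python3 n.py | grep -v -e '-.10[48]' -e '-.14[79]' | cut -c1-120
```

```text
22.4 press -0.06759069579785118 -0.13822592632443007 z 0.1851079518342913 [-0.4 -8.2  8. ] 0.0227454818862581 [ 0.17  0.47 -0.02  1.73  0.02  0.95 -1.28]
-0.104 W 222 222 222 222 222 222 222 220 199 149 104 89 77 62 73 111 158 204 222 223 223 223 223 223 223 223 223 223 223
   T 67.08557882178707
-0.108 W 222 222 221 222 221 222 221 219 197 149 103 86 76 61 73 123 181 216 222 222 223 223 223 223 223 222 223 222 223
   T 66.86486913729587
-0.112 W 222 222 220 207 179 178 206 217 194 146 103 87 74 59 69 108 148 186 213 221 223 222 220 205 182 188 213 222 223
   T 66.87867048585024
-0.115 W 221 222 219 198 169 178 207 214 190 142 100 85 75 59 75 123 168 203 220 223 223 223 219 196 172 190 216 222 223
   T 67.98888231967508
-0.117 W 222 221 217 196 169 175 204 217 198 154 115 96 80 75 104 151 189 210 216 219 221 222 217 195 178 198 219 223 22
   T 68.09332469506722
-0.141 W 221 221 221 221 221 221 221 221 217 194 145 101 85 74 61 75 124 176 208 219 220 221 221 221 221 221 221 222 222
   T 68.04444651415685
-0.143 W 221 221 221 221 221 221 221 221 217 190 143 103 87 76 65 79 122 162 187 202 211 218 221 221 221 221 221 221 221
   T 67.86688951442646
-0.145 W 221 221 221 221 221 221 221 218 201 161 117 93 86 78 62 61 80 104 130 157 188 213 220 221 221 221 221 221 221 2
   T 67.96835100272426
-0.147 W 220 220 221 220 221 221 219 202 159 114 96 96 96 90 78 64 57 73 105 145 188 216 221 221 221 221 221 221 221 221
   T 68.24649619800208
-0.149 W 218 219 219 220 219 219 215 189 141 106 98 99 98 94 87 75 62 75 109 150 189 210 217 219 220 220 220 220 220 220
   T 68.14489946105063
tab 67.83088071762177
```

Emit:
apply_moves(increments="15 0.001 -0.0002 0 0 0 0;15 0.0004 0 0 0 0 0;15 0 0 0 0 0 0;15 0 0 0 0 0 0;15 0 0 0 0 0 0;15 0 0 0 0 0 0;15 0 0 0 0 0 0;15 0 0 0 0 0 0")

```text
clock: 23.85
tcp_pos: [0.6119, -0.1562, 0.1838]
orientation: [2.143, 0.16, -2.139]
contact_force: [-0.6, -8.1, 9.8]
grip_width: 0.0228
```

```bash
python3 p.py; python3 n.py | grep -v -e '-.10[4]' -e '-.14[79]' | cut -c1-100
```

```text
23.85 press -0.06756826836075888 -0.13796154401520686 z 0.18379670280263558 [-0.6 -8.1  9.8] 0.022800650900227436 [ 0.17  0.47 -0.02  1.73  0.02  0.94 -1.28]
-0.104 W 222 223 223 222 223 222 223 222 217 190 140 100 87 74 60 78 128 178 207 219 222 223 223 223
   T 67.59915010390579
-0.108 W 222 221 222 221 221 221 222 223 218 189 139 99 86 74 62 81 119 154 192 218 222 223 223 223 
   T 68.42934382975042
-0.112 W 222 221 220 206 178 173 201 219 218 191 140 99 86 74 62 77 117 164 205 221 223 222 217 194 
   T 68.72935563538393
-0.115 W 222 221 220 204 174 178 207 220 217 187 137 98 84 74 63 82 131 182 215 222 223 222 215 190 
   T 68.36037955073587
-0.117 W 222 221 220 199 174 182 210 220 216 193 146 106 89 77 80 121 168 204 219 221 223 222 219 19
   T 68.20604583196766
-0.141 W 221 221 221 221 221 221 221 221 217 195 148 102 84 74 63 76 118 169 204 218 220 221 221 221
   T 68.06024744486282
-0.143 W 221 221 221 221 221 222 221 221 217 192 143 101 86 75 62 73 114 158 186 203 212 218 221 221
   T 67.92581797235023
-0.145 W 221 221 221 221 221 221 221 218 201 163 116 92 85 74 58 57 77 105 134 159 185 210 221 221 2
   T 68.01391023927283
-0.147 W 221 221 221 221 221 221 218 199 156 111 91 93 92 85 73 61 56 73 104 137 179 211 221 222 221
   T 68.24773545143083
-0.149 W 219 219 220 219 219 220 215 192 144 104 94 96 95 91 87 75 63 74 103 140 181 208 217 219 219
   T 68.13326759708737
tab 67.86073985903877
```

View pics/r8.png

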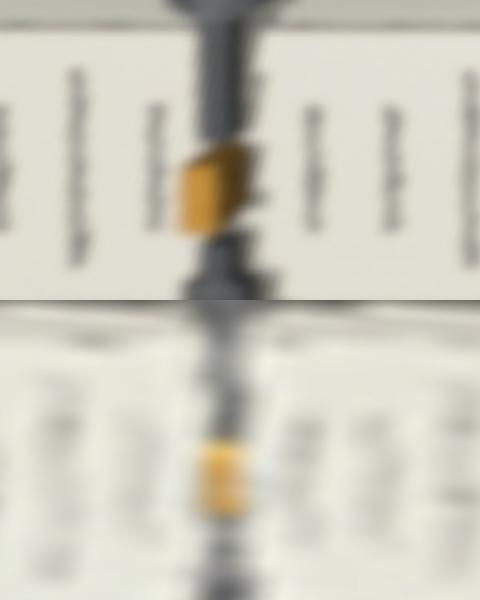

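Both views show needle, tab and arrow in one line: columns about 220 from the wrist (both tips) and 222 from the top. The profiles agree within about 0.1–0.3 mm. I'll check for drift and hand in.

```bash
python3 p.py; python3 n.py | grep -A0 -e '-0.115 W' -e '-0.141 W' | cut -c1-80; python3 -c "
from bench import r
print(r.hand_in())"
```

```text
24.5 press -0.06759176510742622 -0.1379563303183065 z 0.1837932224882969 [-0.6 -8.3  9.5] 0.022812563181840852 [ 0.17  0.47 -0.02  1.73  0.02  0.94 -1.28]
-0.115 W 222 222 220 202 173 178 208 221 216 186 136 98 85 74 63 84 131 183 214 
--
-0.141 W 221 221 221 221 221 222 221 221 217 196 147 102 83 74 63 77 118 168 204
the job is handed in; nothing more can be done
None
```

The tub is sealed as asked, and I handed the job in at about 25 s with the arm still holding the lever down at the tab.

- **Setting knob:** I turned it clockwise in small steps until the arrow lined up with the tab. A straight-down wrist view then showed tab, arrow tip and the 70 mm line within about 0.2 mm of each other.
- **Lever:** I gripped the handle and brought it down until the needle lined up too.
- **Last checks:**
  - The wrist view put needle and arrow within about 0.1–0.2 mm of each other.
  - The coarser top view put needle, arrow and tab within about 0.5 mm of each other.
  - There was no drift over the last 0.65 s, with about 9.5 N of lever force.

**Checks that disagreed:**
- While the arrow was being set, the slanted wrist view disagreed with the top view by 1–2 mm. The straight-down view settled it.
- The needle position worked out from handle height came out about 4 mm above what the cameras showed, so I went by the cameras.

I did not take a separate final picture of the tub, bowl, bottle or spatula. The arm's planned path kept clear of all of them.

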